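Set the laser engraver's focus with the gauge from the sliding-lid box

ROBOT

A 7-joint arm with a two-finger parallel gripper is mounted at the origin on the work surface. World frame = base frame: x ahead of the robot, y to its left, z up, the work surface at z = 0. Lengths are in m, angles in rad, forces in N, time in s.
With the tool pointing down it reaches from about 0.425 to 0.975 m from the base axis. Payload 16.7 kg.
Tool frame: the origin (TCP) lies on the centre line of the jaws, within the pads' length; the fingertips stand 19 mm ahead of it and the grasp point (between the pads) is the TCP; z points along the fingers, y is the line along which they close (so a half turn about z gives the same grasp; the last joint's range is limited). The gripper opens to 85 mm and grips with 20 to 120 N. Pads are 22 mm wide; open, the fingers measure 114 mm over their backs; the gripper's body (76 mm by 85 mm) begins 54 mm behind the grasp point. The pads swing forward as they close: fully open they stand 13 mm farther back than shut.
Start: joints at [-1.337, 0.426, 0.074, 1.606, -0.034, 1.111, -0.067], TCP at [0.252, 0.626, 0.25] pointing down, gripper open.
Joint ranges: [-2.85, 2.85], [-0.5, 2.14], [-1.23, 1.37], [0.21, 2.46], [-1.02, 4.16], [0.16, 2.05], [-2.73, 2.73]. Speed limits (rad/s): [1.89, 1.89, 2.39, 2.39, 3.01, 3.01, 3.01].

INTERFACE

Orientations are given as a unit quaternion [w, x, y, z].
In Python, from rig import env, cams gives the robot as it stands.
- The arm moves only by the tool play_rows, never from a script. Its arguments are lists of equal length, an entry for each row: "hand": the opening, from 0 (shut) to 1 (fully open); "offset": the shift along the tool's x, y, z in cm, a list of three; "twist": the turn about the tool's z in rad. A call has 1 to 20 rows; each row is the pose to reach, as a shift and turn from the pose commanded when the call began, along the tool's axes at that moment; what a row does not reach only later rows make up. A row lasts 1/8 s, in which the tool goes at most 62.5 mm and 10.7 degrees, less where a joint would pass 70% of its speed; a pose out of reach is approached as far as the arm can. A call with a gripper value outside its range is refused whole. The fingers move at their own pace and stop on an object; "force" is the grip in N (left out, the last holds). Time passes only in rows, so rows that repeat a pose let the fingers close. It gives the time, the measured TCP pose, the force, the opening and the grip force at its end, in the units of the state.
- env.get_obs(): the state, without advancing time (a new reading comes with each control period).
- cams.snapshot(name): name is "scene" or "top"; returns (picture, depth): 384x512x3 uint8, red, green, blue; 384x512 float32, m along the optical axis (not along the pixel's ray), 0 where there is no reading.
- cams.camera_info(name): a dict with "vfov" (degrees; the focal length in pixels is half the picture's height over the tangent of half this angle, whatever the lens; pixels are square), "cx", "cy" (the principal point, pixels), "dist" ([k1, k2, p1, p2, k3] as OpenCV has them; the pictures are not rectified), "world_to_cam" (4x4, takes a point from world to camera coordinates). Camera axes: x right, y down, z forward; pixel columns grow to the right and rows downward; lengths in m; the calibration is good to about 2 mm. A picture is of the moment at which its call begins. camera_info takes no time and is no camera call.
- env.sign_off(): hands the job in; it is judged then, once.
The state is a dict: "time": time; "qpos": joint angles; "joint_velocities": joint speeds; "effort": joint torques, N m; "tcp_pos": TCP position; "eef_rot": TCP orientation; "force": force on the tool from outside, world axes, zero at the start; "torque": the same for the moment, N m; "finger_gap": finger opening in m; "grip_force": force on a finger pad.
Only numpy, scipy, OpenCV 4.12 (cv2) and the standard library are available. Lean on these libraries where they do the work, as an engineer would, in place of code of your own. Each camera call takes 0.05 s, during which the arm holds its last target. There are 200 camera calls.

TASK

Focus the desktop laser engraver: slide the lid of the plywood tool box right out of its grooves and lay it flat on the bench, pull side up, without dropping it. Then lift the black focus gauge bar out of the box, set it the same way up, flat on the plywood sheet with one end under the nozzle, and push the laser head down on its slack slide until the nozzle rests on the gauge; leave the gauge there. Do not shove the engraver's gantry along its rails or disturb the bottle, the tape or the screwdriver.

Things in the scene. Friction and masses are not known exactly. Their poses are not given: they have to be found in the camera images.
- tool_box: Plywood box screwed to the bench, 180 (x) x 128 (y) x 53 mm high, origin at the centre of its underside. Its lid runs along x in grooves in the two long walls (ledge at height 40, groove 7 high, 110 clear between the lips) and comes out only towards the box's -x, over the low front end (39 high); the tall +x end stops it.
- box_floor (a point): Centre of the box's inner floor, 6 mm above the bench; axes as the box's. Inside 166 (x) x 110 (y) mm. An 18 mm high divider along x at y = -31 mm: the gauge lies in the wide part (y from -29 to +55 mm); hex keys and a spare nozzle lie in the narrow part.
- lid: Sliding plywood lid, 170 (x) x 116 (y) x 5 mm, about 110 g, in the grooves, origin at the centre of its underside, axes as the box's. Starts with its origin 4 mm (shut) to 25 mm (ajar) towards -x of the box's. It is free of the box once its origin is over 175 mm towards -x of the box's. A dark wooden pull bar stands on its top.
- lid_pull (a point): Middle of the lid's pull bar: bar 14 (x) x 54 (y) x 18 mm high, standing on the lid's top (height 5 to 23 above the lid's underside), its middle 30 mm towards -x of the lid's centre and 14 mm above the lid's underside.
- gauge: Focus gauge: plain black plastic bar, 130 (x) x 22 (y) x 25 mm high, 100 g, both ends alike, lying in the box roughly along the box's x, origin at the centre of its underside.
- engraver: Desktop laser engraver, fixed, origin on the bench, front to -x. Frame of 20 x 40 mm rails, from x = -230 to +200 and y = -170 to +170 mm, rails' top at height 85; inner face of the front rail at x = -210 mm, of the side rails at y = +-150. Inside: honeycomb bed with a plywood sheet. A gantry beam along y (top at 133, end motor to 149) carries the laser head on its -x side.
- sheet (a point): Centre of the upper face of the plywood sheet (260 (x) x 200 (y) mm, fixed), 26 mm above the bench; axes as the engraver's.
- nozzle (a point): Centre of the lower face of the brass nozzle (22 mm across) under the laser head; axes as the engraver's. Starts 40 to 55 mm above the sheet. The head is 45 x 45 mm, centred on the nozzle axis, from 15 to 122 mm above this point; the space before it (-x) is open, carriage and beam are behind it (+x).
- head_top (a point): Centre of the flat top of the laser head (black fan, 42 x 42 mm), 122 mm above the nozzle's lower face.
- laser_head (a joint): How far the head has been lowered on its vertical slide, m (0 = nozzle 60 mm above the sheet, 0.035 = 25 mm above it, end stop 0.055). The thumbscrew is slack: a steady push of 5 to 7 N on the top moves the head down, and it stays where it is left.
- carriage_plate (a point): Top edge of the black carriage plate behind the laser head. Gantry and carriage are held by their motors; this shows whether they have been shoved.
- cleaner: White bottle of lens cleaner, 54 mm across, 130 high, standing beside the box, on its +y side, origin at the centre of its underside.
- tape: Roll of masking tape lying flat beside the box, on its -y side, 90 mm across, 24 high, origin at the centre of its underside.
- driver: Screwdriver, 170 mm long, lying on the bench between box and engraver, roughly along x, handle towards the robot, origin at its underside.
Not all that is in view belongs to the job. Of the things like the lid, leave any that is green; of the rest the smaller one is meant.

How it is judged:
By the outcome, as a careful person would: the job done as asked, in the order asked, and still so for the second after the job is handed in, with the robot touching nothing.
It also fails if it takes over 72 s, if anything falls off the work surface, if the arm or the gripper's body presses on something with over 40 N, if the wrist force passes 120 N, or if a joint passes its speed limit or range.

## Working session

There is one attempt and no reset: what is moved stays moved. The work goes in short steps, Python scripts to look and compute and a tool call to move; the robot and the scene stay as the last step left them, time stands still between calls to the robot, and variables do not carry over. Pictures are saved under pics/ and viewed, at most 13 in all, crops included, and the job is handed in when it is done.

Besides the shell and the picture viewer there is one more tool, called after "Request:" by a JSON object that holds its "name" and its "arguments", one argument or row to a line. play_rows: Moves the arm, as the interface text tells. Its arguments: {"type":"object","properties":{"hand":{"type":"array","items":{"type":"number"}},"offset":{"type":"array","items":{"type":"array","items":{"type":"number"}}},"twist":{"type":"array","items":{"type":"number"}},"force":{"type":"number"}},"required":["hand","offset","twist"]}

```bash
ls; mkdir -p pics; cat > h.py <<'E'
import numpy as np, cv2
from rig import env, cams
def K(n):
    i=cams.camera_info(n); f=192/np.tan(np.radians(i['vfov'])/2)
    return np.array([[f,0,i['cx']],[0,f,i['cy']],[0,0,1.]]),np.array(i['dist'],float),np.array(i['world_to_cam'])
def cast(n,px,z):
    "pixels -> world points on plane z"
    k,d,T=K(n); u=cv2.undistortPoints(np.array(px,float).reshape(-1,1,2),k,d).reshape(-1,2)
    R,t=T[:3,:3],T[:3,3]; c=-R.T@t; r=np.c_[u,np.ones(len(u))]@R
    return c+r*((z-c[2])/r[:,2])[:,None]
def cloud(n,D):
    k,d,T=K(n); h,w=D.shape; g=np.stack(np.meshgrid(np.arange(w),np.arange(h)),-1).reshape(-1,1,2).astype(float)
    u=cv2.undistortPoints(g,k,d).reshape(-1,2); p=np.c_[u,np.ones(len(u))]*D.reshape(-1,1)
    return ((p-T[:3,3])@T[:3,:3]).reshape(h,w,3)
def proj(n,P):
    k,d,T=K(n); return cv2.projectPoints(np.array(P,float).reshape(-1,1,3),T[:3,:3],T[:3,3],k,d)[0].reshape(-1,2)
def snap(n,tag):
    im,D=cams.snapshot(n); cv2.imwrite(f'pics/{tag}.png',im[:,:,::-1]); np.save(f'pics/{tag}.npy',D); return im,D
E
python3 - <<'E'
from h import *
for n in('scene','top'):
    im,D=snap(n,n+'0'); T=K(n)[2]; print(n,-T[:3,:3].T@T[:3,3],T[2,:3],K(n)[0][0,0])
print(env.get_obs()['eef_rot'],env.get_obs()['tcp_pos'])
E
```

```text
pics
scene [ 1.0955505  -0.1454284   0.91785447] [-0.60001168  0.21608154 -0.77025629] 348.2156880651559
top [0.28965597 0.0902409  1.52901136] [ 0.12981821 -0.00602297 -0.99151952] 423.85290732664936
[-6.73037962e-05  1.90282381e-01  9.81729237e-01 -5.62178101e-04] [0.25204868 0.6257962  0.24970197]
```

View pics/scene0.png

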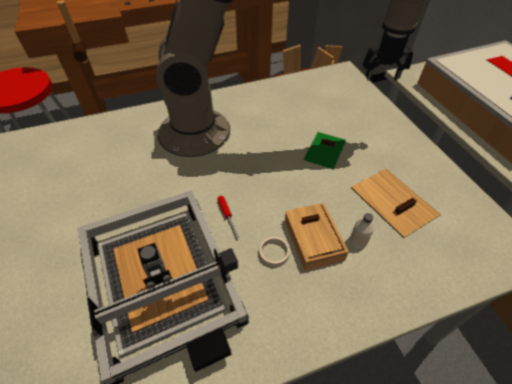

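View pics/top0.png

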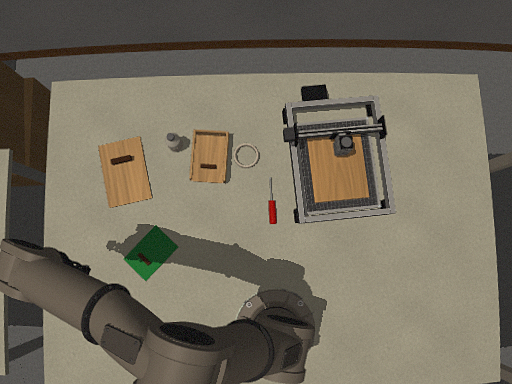

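The scene view shows the box with its lid at (317,232), pull at (310,218). The larger loose board is at (395,200), the green one at (326,150), the engraver at (160,280) with its head at (150,260), the driver at (228,218), the tape at (273,251) and the bottle at (361,232). In the top view these are: box lid (210,157), pull (208,166), big board (125,172), green (150,253), head (344,143).

Candidates for the lid are the box lid (210,157), the big board (125,172) and the green one (150,253). I choose the box lid, because it is the smaller of the two that aren't green and it sits in the grooves.

```bash
python3 - <<'E'
from h import *
im=cv2.imread('pics/top0.png'); D=np.load('pics/top0.npy'); P=cloud('top',D)
c=im[115:200,165:295]; a=cv2.resize(c,None,fx=6,fy=6,interpolation=cv2.INTER_CUBIC)
c2=im[80:230,275:400]; b=cv2.resize(c2,None,fx=4,fy=4)
cv2.imwrite('pics/cropA.png',a); cv2.imwrite('pics/cropB.png',b)
x,y,z=P[...,0],P[...,1],P[...,2]
def rect(m,name):
    n,l,s,_=cv2.connectedComponentsWithStats(m.astype(np.uint8)); 
    for i in range(1,n):
        if s[i,4]>25:
            q=P[l==i]; r=cv2.minAreaRect((q[:,:2]*1000).astype(np.float32)); print(name,s[i,4],np.round(r[0],1),np.round(r[1],1),round(r[2],2),'z',np.round(np.percentile(q[:,2],[5,50,95]),4),'px',s[i,:4])
roi=np.zeros(D.shape,bool); roi[115:200,185:232]=1
rect(roi&(z>.025)&(z<.1),'box'); rect(roi&(z>.049)&(z<.1),'rim'); 
hsv=cv2.cvtColor(im,cv2.COLOR_BGR2HSV); v=hsv[...,2]
rect(roi&(z>.056)&(z<.1),'pull')
roi[:]=0; roi[120:170,150:190]=1; rect(roi&(z>.02),'cleaner')
roi[:]=0; roi[135:175,230:265]=1; rect(roi&(z>.012),'tape')
roi[:]=0; roi[170:230,262:282]=1; rect(roi&(z>.008),'driver')
roi[:]=0; roi[80:230,270:400]=1; rect(roi&(z>.06),'engr'); rect(roi&(z>.145),'head')
rect(roi&(hsv[...,1]>90)&(z>.01)&(z<.05),'sheet')
print(np.round(z[138:150,333:358:2]*1000))
E
```

```text
box 1819 [617.2 222.3] [129.5 186.9] 85.03 z [0.0386 0.0453 0.056 ] px [189 130  40  53]
rim 148 [638.1 271.6] [ 78.1 191.7] 62.14 z [0.0494 0.0525 0.0568] px [189 130  28  49]
rim 125 [617.6 160.9] [180.3  35.9] 5.01 z [0.0496 0.0529 0.0572] px [218 131  11  50]
rim 70 [578.5 223.3] [56.7 13.9] 83.93 z [0.0522 0.0616 0.0667] px [200 163  17   6]
pull 62 [578.7 224.9] [53.6 13.9] 83.93 z [0.0584 0.0622 0.067 ] px [200 163  16   5]
cleaner 249 [482.5 235.4] [479.8  54.3] 30.51 z [0.0348 0.0878 0.1298] px [165 133  18  19]
tape 160 [623.1  89.5] [83.8 87.8] 89.0 z [0.0157 0.0223 0.0285] px [234 143  24  25]
driver 202 [404.6  14.7] [ 70.2 266. ] 71.46 z [0.0121 0.0211 0.0295] px [268 177   9  47]
engr 4443 [ 586.3 -150.9] [554.1 526.9] 4.46 z [0.071  0.0857 0.1835] px [283  85 113 138]
head 43 [ 489.  -166.3] [ 53.3 647.5] 42.56 z [0.1453 0.1493 0.1569] px [383 115   5  20]
head 140 [667.8 -63.1] [64.2 45.3] 4.24 z [0.1457 0.1489 0.1532] px [284 123  15  19]
head 343 [ 467.9 -102.9] [ 85.2 518.7] 52.03 z [0.1487 0.1949 0.2054] px [332 130  21  24]
sheet 3134 [ 569.1 -245.7] [236.7 206.
[... 258 characters left out ...]
01.  22.  26.  27.]
 [ 31. 151. 181. 197. 207. 200. 200. 200. 199. 201.  21.  22.  30.]
 [ 27. 149. 177. 198. 206. 199. 198. 206. 205. 199.  28.  24.  25.]
 [ 28. 147. 179. 203. 201. 203. 201. 201. 201. 205.  29.  28.  27.]
 [102. 145. 179. 192. 202. 201. 200. 199. 200. 201.  27.  27.  20.]
 [ 99. 134. 175. 191. 202. 202. 202. 205. 203. 200.  27.  23.  27.]
 [100. 124. 164. 192. 200. 200. 202. 200. 202. 203.  22.  27.  29.]
 [ 24. 120. 165. 188. 198. 200. 197. 202. 206. 203.  30.  28.  27.]
 [ 22. 126. 163. 188. 203. 206. 200. 200. 201. 199.  24.  25.  32.]
 [ 31. 119. 173. 184. 199. 197. 200. 201. 200. 195.  32.  24.  25.]
 [ 15. 124. 164. 192. 196. 194. 187. 188. 193. 183.  26.  25.  26.]]
```

View pics/cropA.png

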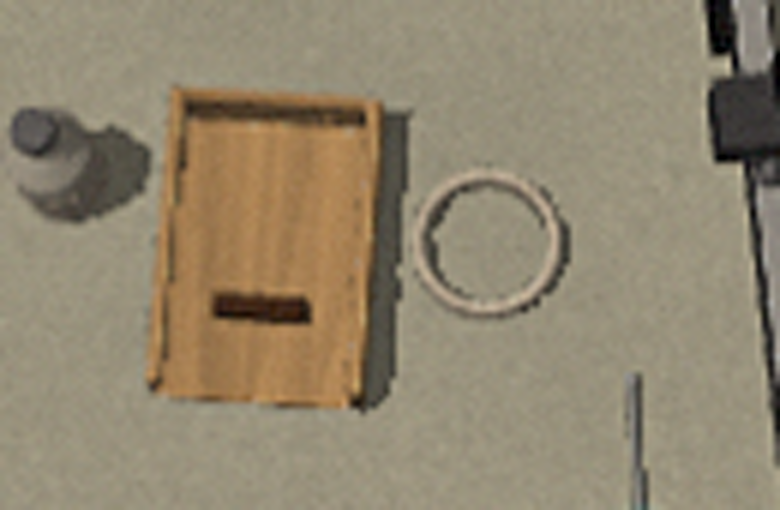

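View pics/cropB.png

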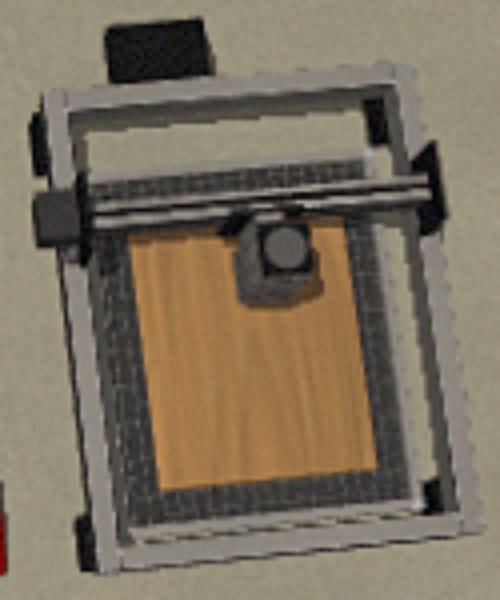

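Crop A confirms the choice: the lid sits ajar in its grooves with the dark pull at about (209,166), and the big board and the green one are elsewhere. Crop B shows the fan top at about (346,141) and the nozzle near the +x end of the sheet.

```bash
cat >> h.py <<'E'
def go(p,yaw=None):
    "world target (m), tool-y yaw in deg (mod 180) -> offset cm, twist"
    o=env.get_obs(); from scipy.spatial.transform import Rotation as R
    q=o['eef_rot']; M=R.from_quat([q[1],q[2],q[3],q[0]]).as_matrix()
    off=M.T@(np.array(p)-o['tcp_pos'])*100; cur=np.degrees(np.arctan2(M[1,1],M[0,1]))
    tw=0 if yaw is None else -((yaw-cur+90)%180-90)
    print('tcp',np.round(o['tcp_pos'],4),'yaw_y',round(cur,2),'tilt',np.round(M[2],4),'off',np.round(off,2),'twist',np.round(np.radians(tw),3),'q7',round(o['qpos'][6],2),'q',np.round(o['qpos'],2),'t',o['time'])
E
python3 - <<'E'
from h import *
def line(P):
    v=cv2.fitLine((P[:,:2]).astype(np.float32),cv2.DIST_HUBER,0,.001,.001).ravel(); return np.degrees(np.arctan2(v[1],v[0])),v[2:]
im=cv2.imread('pics/top0.png'); hsv=cv2.cvtColor(im,cv2.COLOR_BGR2HSV)
w=(hsv[...,1]>85)&(hsv[...,0]<25)
m=np.zeros_like(w); m[120:190,185:232]=w[120:190,185:232]
L=[(np.flatnonzero(m[r])[0]-.5,r) for r in range(134,175)]; T=[(c,np.flatnonzero(m[:,c])[0]-.5) for c in range(198,224)]
R_=[(np.flatnonzero(m[r])[-1]+.5,r) for r in range(136,175)]
for n,p,z in(('left',L,.053),('top',T,.053),('rightlow?',R_,.053)): print(n,*line(cast('top',p,z)))
d=(hsv[...,2]<75); d[:160]=0; d[172:]=0; d[:,:196]=0; d[:,220:]=0
q=cast('top',np.argwhere(d)[:,::-1],.063); print('pull',d.sum(),cv2.minAreaRect((q[:,:2]*1000).astype(np.float32)))
# sheet edges
s=np.zeros_like(w); s[130:208,303:373]=w[130:208,303:373]
L=[(np.flatnonzero(s[r])[0]-.5,r) for r in range(145,195)]; R_=[(np.flatnonzero(s[r])[-1]+.5,r) for r in range(150,195)]
B=[(c,np.flatnonzero(s[:,c])[-1]+.5) for c in range(318,365)]
for n,p in(('sL',L),('sR',R_),('sB',B)): print(n,*line(cast('top',p,.026)))
# head from both views
D=np.load('pics/top0.npy'); P=cloud('top',D); z=P[...,2]
h=(z>.19)&(z<.215); h[:,:325]=0; h[:,365:]=0; q=P[h]; print('headtop',h.sum(),np.median(q,0),cv2.minAreaRect((q[:,:2]*1000).astype(np.float32)))
D=np.load('pics/scene0.npy'); P=cloud('scene',D); z=P[...,2]
h=(z>.185)&(z<.215); h[:230]=0;h[320:]=0;h[:,:120]=0; h[:,190:]=0; q=P[h]; print('headtop sc',h.sum(),np.median(q,0),cv2.minAreaRect((q[:,:2]*1000).astype(np.float32)))
gr=(cv2.inRange(hsv,(45,100,20),(80,255,255))>0); q=cast('top',np.argwhere(gr)[:,::-1],.0); print('green',q.min(0),q.max(0))
go([.579,.224,.12],-5)
E
```

```text
left -5.347628 [0.62342334 0.28453547]
top 85.36143 [0.71027136 0.21670511]
rightlow? -4.6036477 [0.6166731  0.15423107]
pull 57 ((575.7334594726562, 220.59181213378906), (53.85328674316406, 12.309945106506348), 83.4037094116211)
sL 4.3988523 [ 0.5631898  -0.14275332]
sR 4.662165 [ 0.57497466 -0.3445018 ]
sB -85.36976 [ 0.45068088 -0.2614353 ]
headtop 179 [ 0.61896912 -0.23415204  0.20089929] ((618.7485961914062, -235.59083557128906), (44.19925308227539, 43.221134185791016), 89.61526489257812)
headtop sc 361 [ 0.62887893 -0.23769206  0.19966149] ((623.868408203125, -238.71990966796875), (44.766910552978516, 43.955936431884766), 4.8782429695129395)
green [-5.00387599e-02 -4.22570330e-01 -2.22044605e-16] [8.86694978e-01 9.70237849e-01 2.22044605e-16]
tcp [0.252  0.6258 0.2497] yaw_y 68.06 tilt [-1.0e-04 -1.1e-03 -1.0e+00] off [-45.34 -25.04  13.  ] twist 1.275 q7 -0.07 q [-1.34  0.43  0.07  1.61 -0.03  1.11 -0.07] t 0.1
```

Request:
{"name": "play_rows", "arguments": {
  "hand": [0.6,0.6,0.6,0.6,0.6,0.6,0.6,0.6,0.6,0.6,0.6,0.6,0.6,0.6,0.6,0.6],
  "offset": [
    [-45.3,-25,6],
    [-45.3,-25,6],
    [-45.3,-25,6],
    [-45.3,-25,6],
    [-45.3,-25,6],
    [-45.3,-25,6],
    [-45.3,-25,6],
    [-45.3,-25,6],
    [-45.3,-25,6],
    [-45.3,-25,6],
    [-45.3,-25,6],
    [-45.3,-25,6],
    [-45.3,-25,6],
    [-45.3,-25,6],
    [-45.3,-25,6],
    [-45.3,-25,6]
  ],
  "twist": [1.275,1.275,1.275,1.275,1.275,1.275,1.275,1.275,1.275,1.275,1.275,1.275,1.275,1.275,1.275,1.275],
  "force": 50
}}

```text
time: 2.1
tcp_pos: [0.5789, 0.225, 0.1903]
eef_rot: [0.0, 0.737, 0.676, -0.0]
force: [-1.3, -0.4, 0.7]
finger_gap: 0.0514
grip_force: 0.0
```

```bash
python3 - <<'E'
from h import *
go([.578,.2235,.068],-5)
print(env.get_obs()['finger_gap'])
im,D=snap('scene','s1'); c=im[150:290,230:410]; cv2.imwrite('pics/s1c.png',cv2.resize(c,None,fx=4,fy=4,interpolation=cv2.INTER_CUBIC)[:,:,::-1])
E
```

```text
tcp [0.5789 0.225  0.1903] yaw_y -4.99 tilt [-0.  0. -1.] off [-0.16 -0.08 12.23] twist 0.0 q7 -0.36 q [-0.83  0.43  0.46  1.81 -0.23  0.96 -0.36] t 2.1
0.0514078536886454
```

View pics/s1c.png

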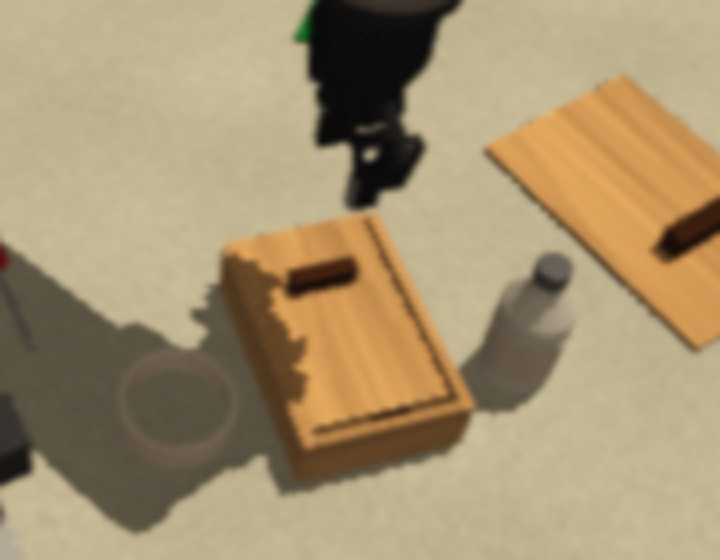

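The crop shows the gripper above the pull, which is at (310,219) in the full picture. The lid's edge line is visible in the groove. I'll go down and grip.

Request:
{"name": "play_rows", "arguments": {
  "hand": [0.6,0.6,0.6,0.6,0.6,0,0,0,0,0,0],
  "offset": [
    [-0.1,-0.1,5],
    [-0.1,-0.1,9],
    [-0.1,-0.1,11],
    [-0.1,-0.1,12.1],
    [-0.1,-0.1,12.1],
    [-0.1,-0.1,12.1],
    [-0.1,-0.1,12.1],
    [-0.1,-0.1,12.1],
    [-0.1,-0.1,12.1],
    [-0.1,-0.1,12.1],
    [-0.1,-0.1,12.1]
  ],
  "twist": [0,0,0,0,0,0,0,0,0,0,0],
  "force": 40
}}

```text
time: 3.52
tcp_pos: [0.5784, 0.2244, 0.0704]
eef_rot: [0.0, 0.737, 0.676, 0.001]
force: [0.0, -0.5, 8.2]
finger_gap: 0.0129
grip_force: 39.8
```

Request:
{"name": "play_rows", "arguments": {
  "hand": [0,0,0,0,0,0,0],
  "offset": [
    [0,0,-0.15],
    [0,-0.3,-0.2],
    [0,-0.8,-0.2],
    [0,-1.4,-0.2],
    [0,-2,-0.2],
    [0,-2.5,-0.2],
    [0,-3,-0.2]
  ],
  "twist": [0,0,0,0,0,0,0]
}}

```text
time: 4.4
tcp_pos: [0.5476, 0.2268, 0.0713]
eef_rot: [-0.0, 0.737, 0.676, -0.0]
force: [-0.2, -0.6, -1.2]
finger_gap: 0.0126
grip_force: 39.0
```

```bash
python3 - <<'E'
from h import *
o=env.get_obs(); print(o['force'],o['torque']); go([.578,.2235,.068],-5)
E
```

```text
[-0.15108508 -0.61776661 -1.23822878] [-0.02006422  0.02262188 -0.03355646]
tcp [0.5476 0.2268 0.0713] yaw_y -4.98 tilt [-0. -0. -1.] off [-0.06  3.06  0.33] twist 0.0 q7 -0.31 q [-0.81  0.54  0.39  1.95 -0.31  0.71 -0.31] t 4.4
```

Sliding freely, with about 1 N on the wrist. I'll continue out to 19 cm in total.

Request:
{"name": "play_rows", "arguments": {
  "hand": [0,0,0,0,0,0,0,0,0,0,0,0,0,0,0,0,0,0],
  "offset": [
    [0,-1,0],
    [0,-2,0],
    [0,-3,0],
    [0,-4,0],
    [0,-5,0],
    [0,-6,0],
    [0,-7,0],
    [0,-8,0],
    [0,-9,0],
    [0,-10,0],
    [0,-11,0],
    [0,-12,0],
    [0,-13,0],
    [0,-14,0],
    [0,-14.8,0],
    [0,-15.4,0],
    [0,-16,0],
    [0,-16,0]
  ],
  "twist": [0,0,0,0,0,0,0,0,0,0,0,0,0,0,0,0,0,0]
}}

```text
time: 6.65
tcp_pos: [0.3883, 0.2407, 0.0713]
eef_rot: [-0.0, 0.737, 0.676, -0.0]
force: [-1.3, 0.4, -0.7]
finger_gap: 0.0127
grip_force: 39.0
```

```bash
python3 - <<'E'
from h import *
o=env.get_obs(); print(o['force'],o['torque']); go([.38,.24,.028],-5)
im,D=snap('scene','s2'); snap('top','t2'); c=im[100:290,200:400]; cv2.imwrite('pics/s2c.png',cv2.resize(c,None,fx=3.1,fy=3.1,interpolation=cv2.INTER_CUBIC)[:,:,::-1])
E
```

```text
[-1.29450927  0.40979785 -0.72895946] [-0.01296651  0.046637    0.00746559]
tcp [0.3883 0.2407 0.0713] yaw_y -4.97 tilt [-0.e+00 -2.e-04 -1.e+00] off [-0.14 -0.82  4.33] twist 0.001 q7 -0.52 q [-1.05  0.37  0.41  2.25 -0.27  0.57 -0.52] t 6.65
```

View pics/s2c.png

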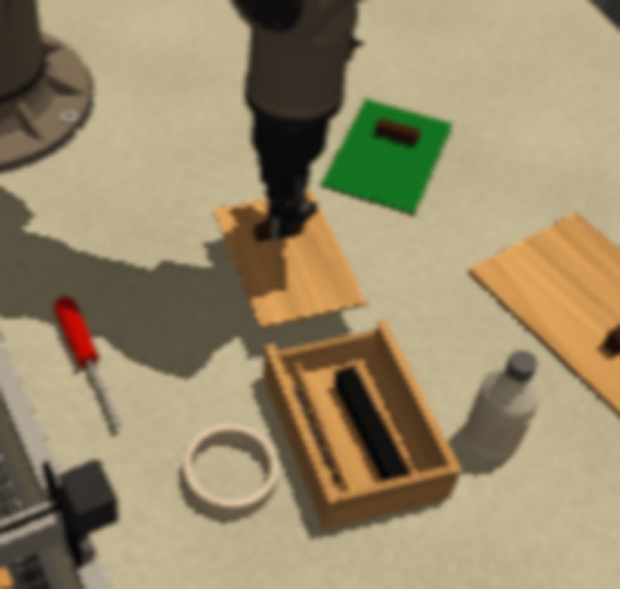

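The lid is out level, at about (293,185) in the full picture, clear of the box. The black gauge lies uncovered at (320,235). Before lowering I'll check clearance to the green board and measure the gauge.

```bash
python3 - <<'E'
from h import *
im=cv2.imread('pics/top0.png'); h=cv2.cvtColor(im,cv2.COLOR_BGR2HSV)
g=(cv2.inRange(h,(45,100,20),(80,255,255))>0); g[:220]=0; g[:,:110]=0; g[:,200:]=0; g[290:]=0
r=cv2.minAreaRect(np.argwhere(g)[:,::-1].astype(np.float32)); print(np.round(cast('top',cv2.boxPoints(r),.01),3))
for n,t,roi in(('top','t2',(125,190,185,235)),('scene','s2',(205,262,285,350))):
    im=cv2.imread(f'pics/{t}.png'); h=cv2.cvtColor(im,cv2.COLOR_BGR2HSV); D=np.load(f'pics/{t}.npy')
    m=(h[...,2]<50); mm=np.zeros_like(m); a,b,c,d=roi; mm[a:b,c:d]=m[a:b,c:d]
    k,l,s,_=cv2.connectedComponentsWithStats(mm.astype(np.uint8))
    P=cloud(n,D)
    for i in range(1,k):
        if s[i,4]>30:
            q=P[l==i]; z=np.percentile(q[:,2],[10,50,90]); q=cast(n,np.argwhere(l==i)[:,::-1],.031)
            print(n,s[i],np.round(z,3),cv2.minAreaRect((q[:,:2]*1000).astype(np.float32)))
E
```

```text
[[0.256 0.539 0.01 ]
 [0.376 0.42  0.01 ]
 [0.296 0.338 0.01 ]
 [0.178 0.456 0.01 ]]
top [203 137   7  36 206] [0.021 0.03  0.035] ((625.4613037109375, 232.5118865966797), (20.990446090698242, 129.70004272460938), 86.73204803466797)
scene [309 219  22  35 293] [0.014 0.028 0.031] ((632.6594848632812, 225.99783325195312), (25.609704971313477, 122.3346176147461), 87.31855010986328)
```

Request:
{"name": "play_rows", "arguments": {
  "hand": [0,0,0,0,0,0,0,0.3,0.5,0.5,0.5,0.5,0.5,0.5],
  "offset": [
    [0,-0.3,1],
    [0,-0.3,2],
    [0,-0.3,3],
    [0,-0.3,3.6],
    [0,-0.3,3.9],
    [0,-0.3,4.1],
    [0,-0.3,4.1],
    [0,-0.3,4.1],
    [0,-0.3,4.1],
    [0,-0.3,4.1],
    [0,-0.3,2],
    [0,-0.3,-3],
    [0,-0.3,-8],
    [0,-0.3,-10]
  ],
  "twist": [0,0,0,0,0,0,0,0,0,0,0,0,0,0]
}}

```text
time: 8.5
tcp_pos: [0.3863, 0.2414, 0.1738]
eef_rot: [-0.0, 0.737, 0.676, 0.002]
force: [0.2, 0.8, -0.2]
finger_gap: 0.043
grip_force: 0.0
```

```bash
python3 - <<'E'
from h import *
go([.587,.233,.10],86.9); snap('top','t3'); im,D=snap('scene','s3'); P=cloud('scene',D)
h=cv2.cvtColor(im,cv2.COLOR_RGB2HSV); w=(h[...,1]>85)&(h[...,0]<25)
w[:150]=0;w[230:]=0;w[:,:240]=0;w[:,330:]=0
k,l,s,_=cv2.connectedComponentsWithStats(w.astype(np.uint8))
for i in range(1,k):
    if s[i,4]>100: q=P[l==i]; print(s[i],np.percentile(q[:,2],[5,50,95]),cv2.minAreaRect((q[:,:2]*1000).astype(np.float32)), np.linalg.lstsq(np.c_[q[:,:2],np.ones(len(q))],q[:,2],rcond=None)[0])
E
```

```text
tcp [0.3863 0.2414 0.1738] yaw_y -4.99 tilt [ 0.0028  0.0017 -1.    ] off [ 0.89 20.06  7.42] twist 1.538 q7 -0.66 q [-1.17  0.17  0.52  2.18 -0.12  0.81 -0.66] t 8.5
[ 268  169   62   61 2279] [-0.0012606   0.00347978  0.04710629] ((734.123291015625, 122.82821655273438), (204.14276123046875, 876.750244140625), 66.52388000488281) [ 0.34287538 -0.70293099  0.01396102]
```

Request:
{"name": "play_rows", "arguments": {
  "hand": [0.42,0.42,0.42,0.42,0.42,0.42,0.42,0.42,0.42,0.42,0.42,0.42,0.42],
  "offset": [
    [0.9,5,0],
    [0.9,10,0],
    [0.9,15,2],
    [0.9,20,4],
    [0.9,20,4],
    [0.9,20,4],
    [0.9,20,4],
    [0.9,20,4],
    [0.9,20,4],
    [0.9,20,4],
    [0.9,20,4],
    [0.9,20,4],
    [0.9,20,4]
  ],
  "twist": [0.17,0.34,0.51,0.68,0.85,1.02,1.19,1.36,1.53,1.54,1.54,1.54,1.54]
}}

```text
time: 10.22
tcp_pos: [0.5857, 0.2323, 0.1314]
eef_rot: [-0.0, 1.0, -0.028, 0.0]
force: [-0.2, -0.1, -0.2]
finger_gap: 0.036
grip_force: 0.0
```

```bash
python3 - <<'E'
from h import *
print(env.get_obs()['finger_gap']); go([.587,.233,.031],86.9); im,D=snap('scene','s4')
c=im[140:290,220:400]; cv2.imwrite('pics/s4c.png',cv2.resize(c,None,fx=4,fy=4,interpolation=cv2.INTER_CUBIC)[:,:,::-1])
E
```

```text
0.036005200966314425
tcp [0.5857 0.2323 0.1314] yaw_y -93.17 tilt [ 0.e+00 -2.e-04 -1.e+00] off [ 0.13 -0.07 10.04] twist -0.001 q7 -1.59 q [-1.08  0.63  0.84  1.85 -0.58  0.93 -1.59] t 10.225
```

View pics/s4c.png

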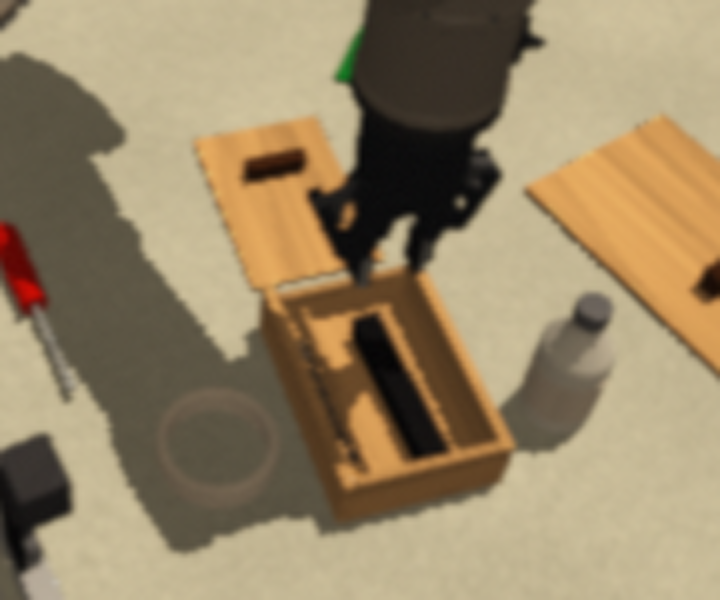

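The lid lies flat with its pull up, at about (288,180) in the full picture. The gauge is at (320,236) and the fingers straddle it. I'll go down and grip near its -x end.

Request:
{"name": "play_rows", "arguments": {
  "hand": [0.42,0.42,0.42,0.42,0.42,0.42,0,0,0,0,0,0],
  "offset": [
    [0.1,-0.1,3],
    [0.1,-0.1,6],
    [0.1,-0.1,8],
    [0.1,-0.1,9.3],
    [0.1,-0.1,10],
    [0.1,-0.1,10],
    [0.1,-0.1,10],
    [0.1,-0.1,10],
    [0.1,-0.1,10],
    [0.1,-0.1,10],
    [0.1,-0.1,10],
    [0.1,-0.1,10]
  ],
  "twist": [0,0,0,0,0,0,0,0,0,0,0,0],
  "force": 50
}}

```text
time: 11.78
tcp_pos: [0.5872, 0.2336, 0.0322]
eef_rot: [-0.0, 1.0, -0.028, 0.001]
force: [-0.6, 0.4, 6.6]
finger_gap: 0.0209
grip_force: 48.9
```

Request:
{"name": "play_rows", "arguments": {
  "hand": [0,0,0,0,0,0,0,0],
  "offset": [
    [0,0,-0.5],
    [0,0,-1.5],
    [0,0,-4],
    [0,0,-8],
    [0,0,-12],
    [0,0,-15],
    [0,0,-17],
    [0,0,-17]
  ],
  "twist": [0,0,0,0,0,0,0,0]
}}

```text
time: 12.78
tcp_pos: [0.5871, 0.2336, 0.2025]
eef_rot: [-0.001, 1.0, -0.028, 0.001]
force: [-0.2, 0.2, -1.6]
finger_gap: 0.0211
grip_force: 48.4
```

```bash
python3 - <<'E'
from h import *
o=env.get_obs(); print(o['finger_gap'],o['grip_force'],o['force'],o['torque']); go([.587,.233,.031],86.9)
for n in('top','scene'):
    im,D=snap(n,n+'5'); P=cloud(n,D); h=cv2.cvtColor(im,cv2.COLOR_RGB2HSV)
    t=o['tcp_pos']; q=P-t; m=(h[...,2]<60)&(q[...,2]<.0)&(q[...,2]>-.05)&(abs(q[...,1])<.04)&(q[...,0]<.13)&(q[...,0]>.02)
    p=q[m]; print(n,m.sum())
    if m.sum()>30:
        for a in np.arange(.02,.12,.02):
            s=p[(p[:,0]>a)&(p[:,0]<a+.02)]; 
            if len(s)>5: print(round(a,2),np.round(s.mean(0),4),np.percentile(s[:,2],[10,50,90]).round(4))
        print(p[:,0].max(), cv2.minAreaRect((p[:,:2]*1000).astype(np.float32)))
E
```

```text
0.021090132835559418 48.447226881980896 [-0.24244216  0.20296287 -1.56085854] [-0.02015865  0.08027521  0.01074838]
tcp [0.5871 0.2336 0.2025] yaw_y -93.21 tilt [ 0.0014 -0.0013 -1.    ] off [-0.03  0.08 17.15] twist -0.002 q7 -1.65 q [-1.13  0.56  0.92  1.79 -0.51  1.05 -1.65] t 12.775
top 0
scene 320
0.02 [ 0.0298 -0.0066 -0.0089] [-0.0194 -0.0056 -0.0039]
0.04 [ 0.0498 -0.0072 -0.01  ] [-0.023  -0.0063 -0.0036]
0.06 [ 0.0701 -0.0077 -0.009 ] [-0.02   -0.0058 -0.0038]
0.08 [ 0.0898 -0.0084 -0.0088] [-0.0205 -0.0059 -0.0039]
0.1 [ 0.1056 -0.0079 -0.0114] [-0.0212 -0.0093 -0.0044]
0.10884247492371424 ((64.6331558227539, -4.419598579406738), (20.312171936035156, 88.86222839355469), 88.045654296875)
```

Held level: the gauge's top runs parallel to the tool, and its far end is 105 mm ahead of the TCP. I'll carry it to a spot in front of the head.

Request:
{"name": "play_rows", "arguments": {
  "hand": [0,0,0,0,0,0,0,0,0,0,0,0,0,0,0,0,0],
  "offset": [
    [-3,1,-1],
    [-6,4,-1],
    [-8.8,8,-1],
    [-8.8,12,-1],
    [-8.8,16,-1],
    [-8.8,20,-1],
    [-8.8,24,-1],
    [-8.8,28,-1],
    [-8.8,32,-1],
    [-8.8,36,-1],
    [-8.8,40,-1],
    [-8.8,44,-1],
    [-8.8,47,-1],
    [-8.8,48.8,-1],
    [-8.8,48.8,-1],
    [-8.8,48.8,-1],
    [-8.8,48.8,-1]
  ],
  "twist": [0,0,0,0,0,-0.03,-0.06,-0.09,-0.11,-0.134,-0.134,-0.134,-0.134,-0.134,-0.134,-0.134,-0.134]
}}

```text
time: 15.0
tcp_pos: [0.4715, -0.2479, 0.211]
eef_rot: [-0.0, 0.999, 0.039, -0.0]
force: [-0.2, 0.4, -0.4]
finger_gap: 0.021
grip_force: 48.6
```

```bash
python3 - <<'E'
from h import *
o=env.get_obs(); print(o['finger_gap'],o['force']); go([.4715,-.2486,.057],94.5)
im,D=snap('scene','s6'); snap('top','t6')
c=im[190:384,60:270]; cv2.imwrite('pics/s6c.png',cv2.resize(c,None,fx=3,fy=3,interpolation=cv2.INTER_CUBIC)[:,:,::-1])
P=cloud('scene',D); z=P[...,2]; h=(z>.185)&(z<.215)&(P[...,0]>.59)&(P[...,0]<.66)&(P[...,1]<-.2)&(P[...,1]>-.28); print('head',h.sum(),cv2.minAreaRect((P[h][:,:2]*1000).astype(np.float32)))
E
```

```text
0.02104546967546196 [-0.24882601  0.39010614 -0.37708701]
tcp [ 0.4715 -0.2479  0.211 ] yaw_y -85.48 tilt [-5.e-04 -3.e-04 -1.e+00] off [ 0.    0.07 15.4 ] twist 0.0 q7 -0.74 q [-0.44  0.37  1.    2.   -0.38  0.97 -0.74] t 15.0
head 359 ((622.2967529296875, -238.58450317382812), (45.556941986083984, 43.95600509643555), 3.995922088623047)
```

View pics/s6c.png

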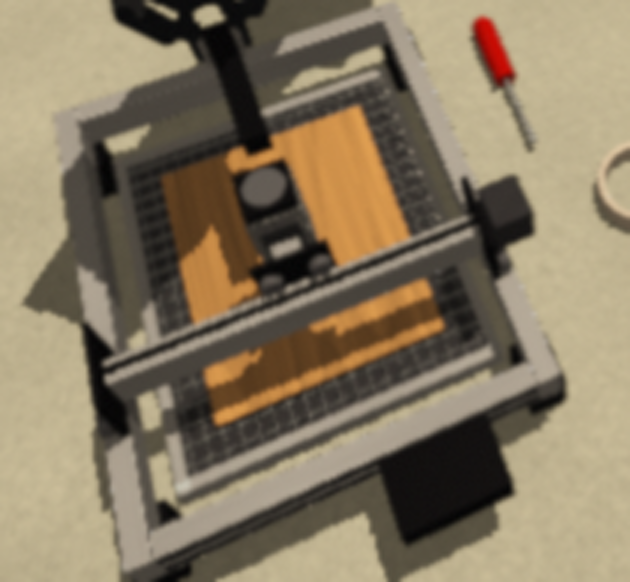

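The view shows the gauge level, pointing at the head, with its end at (147,240). The fan top is at (148,252). I'll use the gauge end, whose position is known, to correct the camera's bias at the head.

```bash
python3 - <<'E'
from h import *
t=env.get_obs()['tcp_pos']
for n,f in(('scene','s6'),('top','t6')):
    im=cv2.imread(f'pics/{f}.png'); P=cloud(n,np.load(f'pics/{f}.npy'))
    q=P-t; c,s=np.cos(np.radians(4.5)),np.sin(np.radians(4.5)); u=q[...,0]*c+q[...,1]*s; v=-q[...,0]*s+q[...,1]*c
    m=(abs(v)<.03)&(u>.03)&(u<.115)&(q[...,2]>-.013)&(q[...,2]<.012)
    print(n,'gauge top',m.sum(), 'z',np.median(q[m][:,2]) if m.any() else 0,'v',np.percentile(v[m],[3,50,97]) if m.any() else 0,'umax',np.percentile(u[m],[98,100]) if m.any() else 0)
    m=(P[...,2]>.19)&(P[...,2]<.215)&(abs(v)<.06)&(u>.115)&(u<.2); print('head u,v',np.percentile(u[m],[2,50,98]),np.percentile(v[m],[2,50,98]))
E
```

```text
scene gauge top 260 z -0.0034901124375237985 v [-0.00966132  0.00072775  0.01111772] umax [0.10847888 0.10963243]
head u,v [0.13198087 0.15498654 0.17248457] [-0.02218762 -0.00237737  0.01767559]
top gauge top 154 z -0.0026973418152627104 v [-0.00640395  0.00592458  0.01589621] umax [0.10416283 0.10602637]
head u,v [0.12790879 0.14803077 0.16944082] [-0.02017289  0.00220261  0.02200513]
```

Both views agree: the nozzle axis is 43.5 mm ahead of the gauge end and 3.3 mm to the tool's +y. I'll lower in front, slide under, then set down.

Request:
{"name": "play_rows", "arguments": {
  "hand": [0,0,0,0,0,0,0,0,0,0,0,0,0,0,0,0],
  "offset": [
    [0,0.3,4],
    [0,0.3,8],
    [0,0.3,11.5],
    [0,0.3,14],
    [0,0.3,15.3],
    [0,0.3,15.3],
    [0.8,0.3,15.3],
    [1.8,0.3,15.3],
    [2.8,0.3,15.3],
    [3.8,0.3,15.3],
    [4.8,0.3,15.3],
    [5.5,0.3,15.3],
    [5.85,0.3,15.3],
    [5.85,0.3,15.5],
    [5.85,0.3,15.7],
    [5.85,0.3,15.7]
  ],
  "twist": [0,0,0,0,0,0,0,0,0,0,0,0,0,0,0,0]
}}

```text
time: 17.1
tcp_pos: [0.5295, -0.2474, 0.0541]
eef_rot: [-0.0, 0.999, 0.039, -0.0]
force: [-0.1, -0.1, -1.0]
finger_gap: 0.0209
grip_force: 48.7
```

Request:
{"name": "play_rows", "arguments": {
  "hand": [0,0,0],
  "offset": [
    [0,0,0.08],
    [0,0,0.15],
    [0,0,0.15]
  ],
  "twist": [0,0,0]
}}

```text
time: 17.48
tcp_pos: [0.5299, -0.2474, 0.0528]
eef_rot: [-0.0, 0.999, 0.039, -0.0]
force: [0.9, -0.2, -1.3]
finger_gap: 0.0213
grip_force: 48.7
```

Request:
{"name": "play_rows", "arguments": {
  "hand": [0,0,0],
  "offset": [
    [0,0,0.06],
    [0,0,0.12],
    [0,0,0.12]
  ],
  "twist": [0,0,0]
}}

```text
time: 17.85
tcp_pos: [0.5299, -0.2474, 0.0521]
eef_rot: [-0.0, 0.999, 0.039, 0.0]
force: [-3.0, 2.4, 11.4]
finger_gap: 0.0209
grip_force: 50.3
```

Contact made at 11 N. I'll release and go up and back.

Request:
{"name": "play_rows", "arguments": {
  "hand": [0.3,0.42,0.42,0.42,0.42,0.42,0.42,0.42,0.42,0.42,0.42,0.42],
  "offset": [
    [0,0,-0.1],
    [0,0,-0.1],
    [0,0,-0.1],
    [0,0,-1.5],
    [0,0,-4],
    [0,0,-7],
    [-2,0,-11],
    [-4,0,-16],
    [-4,0,-21],
    [-4,0,-23],
    [-4,0,-23],
    [-4,0,-23]
  ],
  "twist": [0,0,0,0,0,0,0,0,0,0,0,0]
}}

```text
time: 19.35
tcp_pos: [0.4897, -0.25, 0.2808]
eef_rot: [-0.0, 0.999, 0.039, -0.001]
force: [-0.0, 0.2, -0.1]
finger_gap: 0.0356
grip_force: 0.0
```

```bash
python3 - <<'E'
from h import *
im,D=snap('scene','s7'); im2,D2=snap('top','t7')
a=cv2.resize(im[200:330,90:250],(400,325),interpolation=cv2.INTER_CUBIC); b=cv2.resize(im2[110:222,290:390],(330,370),interpolation=cv2.INTER_CUBIC)
o=np.zeros((370,740,3),np.uint8); o[:325,:400]=a; o[:,405:735]=b; cv2.imwrite('pics/c7.png',o[:,:,::-1])
h=cv2.cvtColor(im,cv2.COLOR_RGB2HSV);P=cloud('scene',D)
go([.620,-.2392,.25],94.5)
m=(P[...,2]>.043)&(P[...,2]<.058)&(P[...,0]>.47)&(P[...,0]<.65)&(P[...,1]<-.2)&(P[...,1]>-.28)&(h[...,2]<70)
print(m.sum(),cv2.minAreaRect((P[m][:,:2]*1000).astype(np.float32)))
for n,DD in(('scene',D),('top',D2)):
    P=cloud(n,DD);h=(P[...,2]>.185)&(P[...,2]<.215)&(P[...,0]>.59)&(P[...,0]<.66)&(P[...,1]<-.2)&(P[...,1]>-.28); print('head',h.sum(),np.median(P[h][:,2]),cv2.minAreaRect((P[h][:,:2]*1000).astype(np.float32)))
E
```

```text
tcp [ 0.4896 -0.2502  0.2806] yaw_y -85.55 tilt [-1.9e-03 -2.0e-04 -1.0e+00] off [13.09 -0.09  3.03] twist -0.001 q7 -0.81 q [-0.5   0.32  1.06  1.89 -0.31  1.11 -0.81] t 19.45
0 ((0.0, 0.0), (0.0, 0.0), 0.0)
head 359 0.19957059192837484 ((622.6907958984375, -238.7969512939453), (45.70236587524414, 44.17640686035156), 3.6548731327056885)
head 198 0.20018408905313873 ((622.3153686523438, -234.68032836914062), (49.966575622558594, 44.65620422363281), 5.270152568817139)
```

View pics/c7.png

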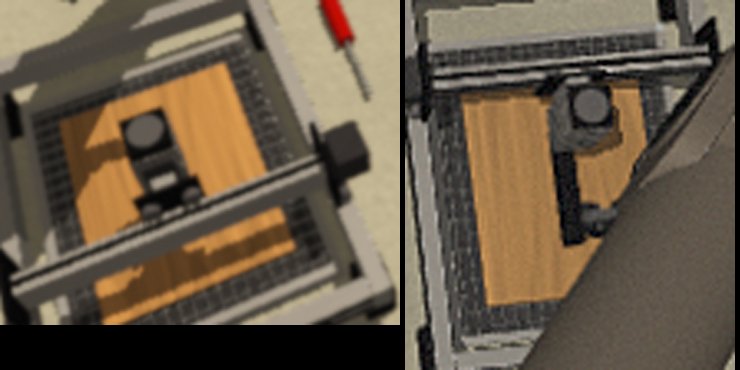

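The picture shows the gauge lying straight under the head (right half, bar from (570,240) to (560,150)), with its far end under the head. The head is still at about z 0.200. I'll close the fingers and move over the head top.

Request:
{"name": "play_rows", "arguments": {
  "hand": [0,0,0,0,0,0,0,0,0],
  "offset": [
    [3,0,0],
    [7,0,0],
    [11,0,0],
    [13.1,0,0],
    [13.1,0,1.5],
    [13.1,0,3],
    [13.1,0,4.5],
    [13.1,0,4.5],
    [13.1,0,4.5]
  ],
  "twist": [0,0,0,0,0,0,0,0,0]
}}

```text
time: 20.58
tcp_pos: [0.6206, -0.2404, 0.237]
eef_rot: [0.0, 0.999, 0.039, 0.0]
force: [0.4, -0.5, 0.8]
finger_gap: -0.0002
grip_force: 0.0
```

```bash
python3 - <<'E'
from h import *
go([.620,-.240,.2195],94.5); im,D=snap('scene','s8'); print(env.get_obs()['finger_gap'])
c=im[170:330,80:260]; cv2.imwrite('pics/c8.png',cv2.resize(c,None,fx=3.3,fy=3.3,interpolation=cv2.INTER_CUBIC)[:,:,::-1])
E
```

```text
tcp [ 0.6206 -0.2404  0.237 ] yaw_y -85.56 tilt [ 4.e-04  1.e-04 -1.e+00] off [-0.06 -0.05  1.75] twist -0.001 q7 -0.79 q [-0.35  0.58  0.92  1.68 -0.5   1.14 -0.79] t 20.575
-4.3741082678141135e-05
```

View pics/c8.png

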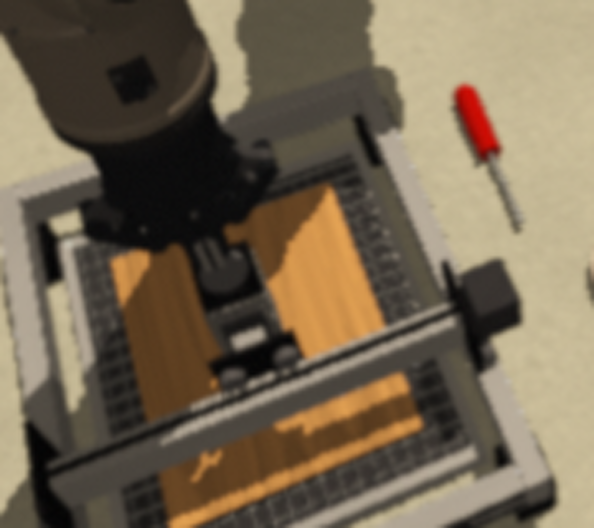

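The shut fingers stand over the fan at about (147,250) in the full picture. I'll push down gently.

Request:
{"name": "play_rows", "arguments": {
  "hand": [0,0,0,0,0,0,0,0,0,0,0],
  "offset": [
    [0,0,0.8],
    [0,0,1.4],
    [0,0,1.7],
    [0,0,2],
    [0,0,2.3],
    [0,0,2.6],
    [0,0,2.9],
    [0,0,3.2],
    [0,0,3.5],
    [0,0,3.7],
    [0,0,3.7]
  ],
  "twist": [0,0,0,0,0,0,0,0,0,0,0]
}}

```text
time: 22.0
tcp_pos: [0.6206, -0.2403, 0.1995]
eef_rot: [0.0, 0.999, 0.039, -0.0]
force: [0.0, 0.1, 0.2]
finger_gap: -0.0002
grip_force: 0.0
```

Request:
{"name": "play_rows", "arguments": {
  "hand": [0,0],
  "offset": [
    [0,0,0.2],
    [0,0,0.4]
  ],
  "twist": [0,0]
}}

```text
time: 22.25
tcp_pos: [0.6207, -0.2404, 0.1958]
eef_rot: [0.0, 0.999, 0.039, 0.0]
force: [-1.5, 1.7, 4.8]
finger_gap: 0.0001
grip_force: 2.7
```

```bash
python3 - <<'E'
from h import *
t=env.get_obs()['tcp_pos']; print(t,env.get_obs()['force'])
im,D=snap('scene','s9'); P=cloud('scene',D)
h=(P[...,2]>.15)&(P[...,2]<.21)&(P[...,0]>.6)&(P[...,0]<.65)&(P[...,1]<-.215)&(P[...,1]>-.26); print(h.sum(),np.percentile(P[h][:,2],[5,25,50,75,90]))
E
```

```text
[ 0.62070722 -0.24038355  0.19578114] [-1.53737041  1.74630601  4.8151082 ]
376 [0.15502848 0.16516257 0.1745958  0.17702288 0.1964058 ]
```

The head is moving down with the fingers (top now about 0.176). I'll continue in small steps until the force rises.

Request:
{"name": "play_rows", "arguments": {
  "hand": [0,0,0],
  "offset": [
    [0,0,0.1],
    [0,0,0.2],
    [0,0,0.3]
  ],
  "twist": [0,0,0]
}}

```text
time: 22.68
tcp_pos: [0.6207, -0.2404, 0.1928]
eef_rot: [0.0, 0.999, 0.039, 0.0]
force: [-2.1, 1.1, 6.5]
finger_gap: 0.0002
grip_force: 2.6
```

Request:
{"name": "play_rows", "arguments": {
  "hand": [0,0],
  "offset": [
    [0,0,0.08],
    [0,0,0.15]
  ],
  "twist": [0,0]
}}

```text
time: 22.92
tcp_pos: [0.6208, -0.2404, 0.192]
eef_rot: [-0.0, 0.999, 0.039, 0.0]
force: [-7.5, 4.4, 22.4]
finger_gap: 0.0002
grip_force: 11.3
```

The force jumped to 22 N at TCP 0.192, which puts the head top at 0.173, exactly the resting height. I'll lift off and look.

Request:
{"name": "play_rows", "arguments": {
  "hand": [0,0,0,0,0,0,0,0,0,0,0,0,0],
  "offset": [
    [0,0,-0.5],
    [0,0,-2],
    [0,0,-5],
    [0,0,-9],
    [-4,0,-12],
    [-8,-5,-12],
    [-8,-10,-12],
    [-8,-15,-12],
    [-8,-20,-12],
    [-8,-25,-12],
    [-8,-30,-12],
    [-8,-30,-12],
    [-8,-30,-12]
  ],
  "twist": [0,0,0,0,0,0,0,0,0,0,0,0,0]
}}

```text
time: 24.55
tcp_pos: [0.5177, 0.0522, 0.3116]
eef_rot: [-0.0, 0.999, 0.039, 0.0]
force: [-1.3, -0.6, -0.5]
finger_gap: 0.0001
grip_force: 0.0
```

```bash
python3 - <<'E'
from h import *
im,D=snap('scene','s10'); im2,D2=snap('top','t10')
P=cloud('scene',D);h=(P[...,2]>.155)&(P[...,2]<.19)&(P[...,0]>.59)&(P[...,0]<.66)&(P[...,1]<-.2)&(P[...,1]>-.28); print('head',h.sum(),np.median(P[h][:,2]),cv2.minAreaRect((P[h][:,:2]*1000).astype(np.float32)))
P=cloud('top',D2);h=(P[...,2]>.162)&(P[...,2]<.19)&(P[...,0]>.59)&(P[...,0]<.66)&(P[...,1]<-.2)&(P[...,1]>-.28); hc=np.array(cv2.minAreaRect((P[h][:,:2]*1000).astype(np.float32))[0])
v=cv2.cvtColor(im2,cv2.COLOR_RGB2HSV)[...,2]; g=(P[...,2]>.04)&(P[...,2]<.062)&(P[...,0]<.595)&(P[...,0]>.48)&(P[...,1]<-.2)&(P[...,1]>-.29)&(v<70)
r=cv2.minAreaRect((P[g][:,:2]*1000).astype(np.float32)); print('top head',hc,'gauge',r,np.median(P[g][:,2]))
a=cv2.resize(im,(440,330)); b=cv2.resize(im2[110:222,270:400],(355,306),interpolation=cv2.INTER_CUBIC)
o=np.zeros((330,800,3),np.uint8); o[:,:440]=a; o[:306,445:]=b; cv2.imwrite('pics/c10.png',o[:,:,::-1])
E
```

```text
head 393 0.17072912451448813 ((630.5472412109375, -238.09185791015625), (59.777305603027344, 44.333229064941406), 4.970662593841553)
top head [ 630.05841064 -234.57537842] gauge ((550.8695068359375, -245.37042236328125), (87.1419906616211, 20.264192581176758), 4.223971843719482) 0.050401430888595514
```

View pics/c10.png

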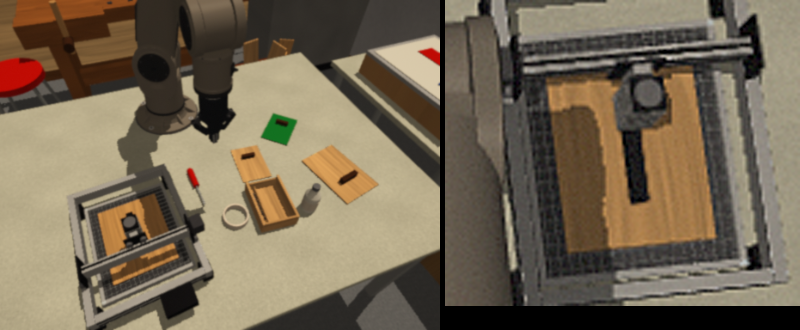

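The final view shows the lid flat with its pull up at (250,160). The box is empty of the gauge, the gauge is flat (top at 0.0504) under the lowered head, and the tape, driver and bottle look unmoved. I'm handing in.

```bash
python3 -c "
from rig import env
print(env.sign_off())"
```

```text
the job is handed in; nothing more can be done
None
```

I handed the job in at about 25 s: the lid lies flat on the bench with its pull up, and the gauge is flat on the sheet with the nozzle pushed down onto it; the last view showed nothing else visibly moved.

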